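Draw the long jar out of the spice rack

TASK

Three spice jars lie on their sides in the low wooden rack, caps towards you, under its fixed roof. Draw the long jar, the one whose cap sticks out farthest, straight out of the front of its bay, carry it over to the white basket, lower it in and leave it lying flat on the basket's floor; it is glass, so do not drop it in.

Things in the scene. Friction and masses are not known exactly. Their poses are not given: they have to be found in the camera images.
- long_jar_center (a point): Middle of the long jar (dark cap, label), on its axis: a cylinder 105 mm long, 40 mm thick, 0.11 kg, lying level. Its own z runs along the jar to the cap, out of the bay. About 41 mm of the cap end sticks out: pinch it 28 to 38 mm from this point towards the cap. The base is clear after 68 mm of travel. The other two jars, 41 mm thick, stick out only 9 to 23 mm and lie 25 mm beside it.
- rack: Low wooden rack, fixed: 80 mm deep (its x), 204 wide (its y), 66 high. Origin at the centre of its underside; x points to its closed back, the open front faces -x. Three bays at y = -68, 0 and +68 mm, each 50 mm wide, 47 high, 68 deep; bay floor at 11 mm, roof at 58 to 66 mm. Which jar lies in which bay varies.
- basket: Loose white plastic lattice basket, open at the top, 149 mm (its x) by 261 (its y) by 62 high, 0.6 kg; floor and walls 3 mm thick (inside 140 by 250). Origin at the centre of its underside; y is the long direction, which runs roughly away from or towards the robot.
Things that resemble listed ones, but are neither listed nor needed, are in the scene too. Leave any turquoise look-alike of the part that bears long_jar_center alone.

How it is judged:
On the way, in this order (a step that is already met when the one before it is completed fails the run):
1. the long jar is drawn out of the front of the rack (x of long_jar_center in the frame of rack below -0.09 m), for 0.1 s.
2. the jar, still held, is lowered into the basket (z of long_jar_center in the frame of basket below 0.05 m and x of long_jar_center in the frame of basket between -0.07 and 0.07 m and y of long_jar_center in the frame of basket between -0.125 and 0.125 m and contact force between the fingers and long_jar above 0.3 N), for 0.1 s.
At the end, for the whole second after the job is handed in: The long jar lies on the floor of the basket, within 15 degrees of level, its centre inside the basket's walls and less than 38 mm above the basket's underside, at rest and released; the basket stands level (z of long_jar_center in the frame of basket below 0.038 m and x of long_jar_center in the frame of basket between -0.07 and 0.07 m and y of long_jar_center in the frame of basket between -0.125 and 0.125 m and angle between long_jar_center's own z axis and vertical between 1.31 and 1.83 rad and angle between basket's own z axis and vertical below 0.1 rad and linear speed of long_jar below 0.03 m/s); the robot touches nothing.
It also fails if it takes over 42 s, if anything falls off the work surface, if the arm or the gripper's body presses on something with over 40 N, if the wrist force passes 120 N, or if a joint passes its speed limit or range.

ROBOT

A 6-joint arm with a two-finger parallel gripper is mounted at the origin on a cart in front of the work surface, level with it; the furniture and walls round the work are solid. World frame = base frame: x ahead of the robot, y to its left, z up, the work surface at z = 0. Lengths are in m, angles in rad, forces in N, time in s.
With the tool pointing down it reaches from about 0.275 to 1 m from the base axis. Payload 8.4 kg.
Tool frame: the origin (TCP) lies at the very end of the fingers, on their centre line; the grasp point (between the pads) lies 19 mm behind it; z points along the fingers, y is the line along which they close (so a half turn about z gives the same grasp; the last joint's range is limited). The gripper opens to 85 mm and grips with 20 to 120 N. Pads are 22 mm wide; open, the fingers measure 114 mm over their backs; the gripper's body (76 mm by 85 mm) begins 54 mm behind the grasp point. The pads swing forward as they close: fully open they stand 13 mm farther back than shut.
Start: joints at [1.347, 0.353, 1.633, -0, 1.155, -0.002], TCP at [0.137, 0.61, 0.231] pointing down, gripper open.
Joint ranges: [-2.63, 2.63], [-0.92, 2.1], [0.06, 2.66], [-1.3, 4.44], [0, 2.69], [-3.02, 3.02]. Speed limits (rad/s): [2.22, 2.22, 2.79, 3.14, 3.14, 3.14].

INTERFACE

Orientations are given as a unit quaternion [x, y, z, w].
In Python, from bench import r, eoat, kin, viewer, job, read_time, read_joints, read_dq, read_effort, read_tool_pos, read_orientation, read_contact_force, read_wrist_torque, read_gripper_width, read_gripper_force gives the robot as it stands. Calls block until the motion is done:
- r.reach(position, orientation): joint-space move of the TCP to a pose.
- r.line_to(position, rotation=None, feed=0.15, guard=None): straight line of the TCP; rotation=None keeps the orientation; feed is the mean speed in m/s. With guard (N) it stops when the force on the tool has changed by that much, and returns True; else False.
- r.movej(angles): joint-space move.
- eoat.release() and eoat.close_gripper(): open the fingers fully, or close them until they stop; the grip force is fixed at half the most.
- r.wait(seconds).
- kin.inverse_kinematics(position, orientation): joint angles nearest the present ones, or None.
- viewer.get_image(name): name is "scene" or "top" or "wrist"; returns (picture, depth): 400x640x3 uint8, red, green, blue; 400x640 float32, m along the optical axis (not along the pixel's ray), 0 where there is no reading.
- viewer.get_calibration(name): a dict with "mtx" (3x3 intrinsics, pixels), "rvec" (rotation vector, rad) and "tvec" (3), from world to camera coordinates, as OpenCV has them. Camera axes: x right, y down, z forward; pixel columns grow to the right and rows downward; lengths in m; the calibration is good to about 2 mm. A picture is of the moment at which its call begins: read the wrist's pose just before it. get_calibration takes no time and is no camera call; for the wrist camera it gives the pose at the moment of the call.
A pose or a line that the arm cannot do raises r.IKError and nothing moves.
- job.sign_off(): hands the job in; it is judged then, once.
Readings, each from a call of its own:
- read_time(): time.
- read_joints(): joint angles.
- read_dq(): joint speeds.
- read_effort(): joint torques, N m.
- read_tool_pos(): TCP position.
- read_orientation(): TCP orientation.
- read_contact_force(): force on the tool from outside, world axes, zero at the start.
- read_wrist_torque(): the same for the moment, N m.
- read_gripper_width(): finger opening in m.
- read_gripper_force(): force on a finger pad.
Only numpy, scipy, OpenCV 4.12 (cv2) and the standard library are available. Lean on these libraries where they do the work, as an engineer would, in place of code of your own. Each camera call takes 0.05 s, during which the arm holds its last target. There are 200 camera calls.

## Working session

There is one attempt and no reset: what is moved stays moved. The work goes in short steps, each a Python script; the robot and the scene stay as the last script left them, time stands still between calls to the robot, and variables do not carry over. Pictures are saved under pics/ and viewed, at most 10 in all, crops included, and the job is handed in when it is done.

```bash
ls; mkdir -p pics
cat > h.py <<'E'
import numpy as np, cv2
from bench import *
def cam(n):
    c=viewer.get_calibration(n); im,d=viewer.get_image(n)
    R=cv2.Rodrigues(np.array(c["rvec"],float))[0]; return im,d,np.array(c["mtx"]),R,np.array(c["tvec"],float).ravel()
def cloud(d,K,R,t):
    v,u=np.mgrid[0:d.shape[0],0:d.shape[1]]
    P=np.stack([(u-K[0,2])/K[0,0]*d,(v-K[1,2])/K[1,1]*d,d],-1)
    W=(P-t)@R; W[d==0]=np.nan; return W
def save(n,im): cv2.imwrite(f"pics/{n}.png",im[...,::-1])
E
python3 - <<'E'
from h import *
for n in("scene","top"):
    im,d,K,R,t=cam(n); save(n,im); np.savez(n,im=im,d=d,K=K,R=R,t=t,W=cloud(d,K,R,t)); print(n,-R.T@t,R[2])
print(read_time(),read_orientation())
a=cv2.imread('pics/scene.png');b=cv2.imread('pics/top.png');cv2.imwrite('pics/both.png',cv2.resize(np.vstack([a,b]),(480,600)))
E
```

```text
pics
scene [ 0.12772454 -0.60626416  0.53713541] [ 0.42322483  0.74977638 -0.50864145]
top [0.39222922 0.07044301 1.1293322 ] [ 0.13709769  0.00563802 -0.99054149]
0.1 [ 1.10643824e-01  9.93859938e-01 -6.02582484e-04 -6.48993760e-05]
```

View pics/top.png

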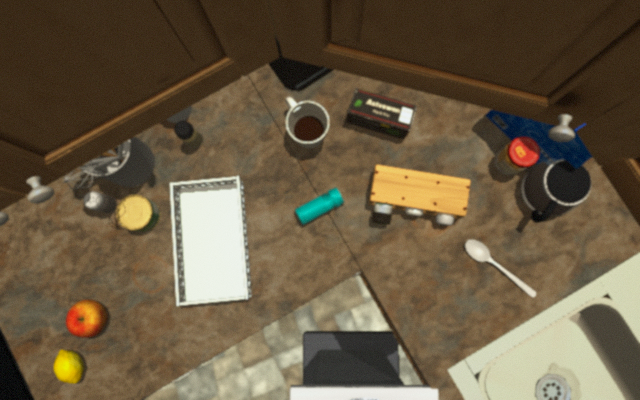

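View pics/scene.png

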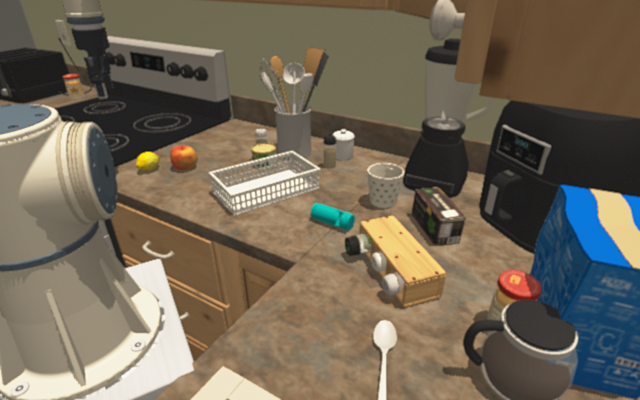

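The top view shows the rack at (420,190) with three caps below it, the basket at (210,240) and the turquoise decoy at (320,206), which I leave alone. In the scene view the candidates are the dark cap at (355,243) and the pale caps at (378,262) and (392,285). The dark cap sticks out farthest and fits the description. Next I measure the poses and crop that cap.

```bash
cat > m.py <<'E'
from h import *
T=np.load('top.npz');S=np.load('scene.npz')
def rect(P):
    (c,s,a)=cv2.minAreaRect((P[:,:2]*1000).astype(np.float32)); return np.round(c,1),np.round(s,1),round(a,1)
for n,Z in(('top',T),('scene',S)):
    W=Z['W'];im=Z['im'].astype(int)
    box=(W[...,0]>.3)&(W[...,0]<.8)
    m=(im[...,0]>im[...,2]*1.5)&(abs(W[...,2]-.066)<.006)&box&(abs(W[...,1]+.12)<.2)
    m=cv2.morphologyEx(m.astype(np.uint8),cv2.MORPH_OPEN,np.ones((3,3)))>0
    l,k,st,_=cv2.connectedComponentsWithStats(m.astype(np.uint8)); j=1+st[1:,4].argmax(); m=k==j
    P=W[m];print(n,'rack',m.sum(),rect(P),np.median(P[:,2]))
    mn=im.min(-1); b=(mn>110)&(W[...,2]<.075)&(W[...,1]>.1)&(W[...,1]<.6)&(W[...,2]>-.01)&(im.max(-1)-mn<50)&(W[...,0]>.15)
    l,k,st,_=cv2.connectedComponentsWithStats(b.astype(np.uint8),connectivity=8); j=1+st[1:,4].argmax(); b=k==j
    P=W[b];print(n,'basket',b.sum(),st[j],rect(P),np.percentile(P[:,2],[1,50,99]))
W=T['W']
for y,x in((208,383),(210,414),(217,445),(206,320),(192,420),(120,210)): print(x,y,W[y,x])
W=S['W']
for y,x in((243,355),(262,378),(285,392)): print(x,y,W[y,x])
a=cv2.resize(T['im'][150:240,340:490],None,fx=5,fy=5,interpolation=2)[:,:400*2]
b=cv2.resize(S['im'][210:310,330:450],None,fx=3,fy=3,interpolation=2)
c=np.zeros((300+450,750,3),np.uint8);c[:450]=a;c[450:,:360]=b;save('crop',cv2.resize(c,(600,600)))
E
python3 m.py
```

```text
top rack 3553 (array([ 563.8, -119.1]), array([204.1,  80.7]), 80.4) 0.06631248340993884
top basket 8668 [ 169  175   83  132 8668] (array([464.4, 340.2]), array([278.1, 171.7]), 5.4) [-0.00227064  0.00371289  0.0644828 ]
scene rack 2689 (array([ 565. , -119.5]), array([207. ,  81.5]), 80.2) 0.06669077839288662
scene basket 3633 [ 208  150  113   65 3633] (array([491. , 396.9]), array([334.8, 287.1]), 5.6) [-4.36453750e-05  1.78658619e-02  6.34676900e-02]
383 208 [ 0.5268214  -0.04057531  0.05095998]
414 210 [ 0.52244577 -0.10673198  0.05033584]
445 217 [ 0.50718527 -0.17215816  0.05119322]
320 206 [0.53229868 0.09417618 0.04428288]
420 192 [ 0.55904828 -0.11798983  0.06482119]
210 120 [0.73656765 0.34700798 0.00385645]
355 243 [ 0.50623188 -0.05274487  0.0468509 ]
378 262 [ 0.5154858  -0.1212929   0.04201742]
392 285 [ 0.49810668 -0.18850954  0.04378105]
```

View pics/crop.png

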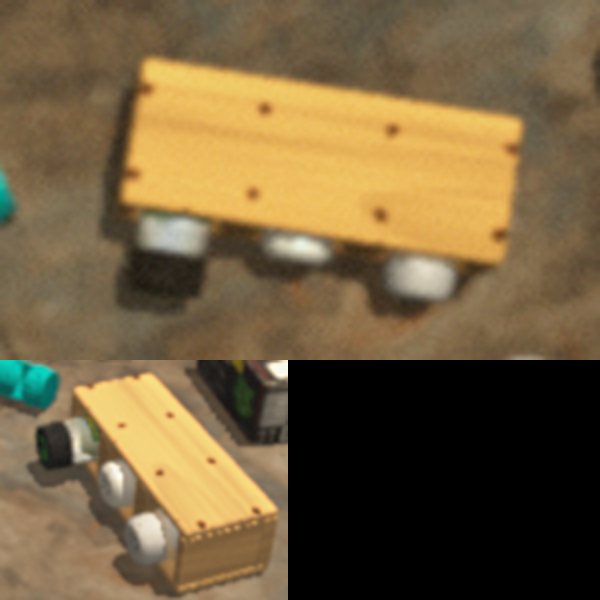

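The crop confirms it: the jar in the rack's +y bay has the dark cap and white label and sticks out farthest. The other two caps are white. Next I refine the basket rim and the protrusions.

```bash
cat > m2.py <<'E'
from m import *
a=np.radians(-9.7);ex=np.array([np.cos(a),np.sin(a)]);ey=np.array([-ex[1],ex[0]]);C=np.array([.5644,-.1193])
print('----')
for n,Z in(('top',T),('scene',S)):
    W=Z['W'].reshape(-1,3);W=W[np.isfinite(W[:,0])]
    q=np.c_[(W[:,:2]-C)@ex,(W[:,:2]-C)@ey,W[:,2]]
    for b in(-.068,0,.068):
        m=(abs(q[:,1]-b)<.03)&(q[:,0]<-.042)&(q[:,0]>-.12)&(q[:,2]>.012)&(q[:,2]<.06)
        Q=q[m]; print(n,b,m.sum(),'minx',np.percentile(Q[:,0],[0,3,10]).round(4),'y',np.percentile(Q[:,1],[2,98]).round(4),'ztop',np.percentile(Q[:,2],97).round(4))
    m=(W[:,2]>.048)&(W[:,2]<.07)&(abs(W[:,0]-.464)<.17)&(abs(W[:,1]-.34)<.11)
    P=W[m];print(n,'rim',m.sum(),rect(P))
    P=P.astype(np.float32);
    for c in (90,94,):
        pass
    m=(abs(W[:,2]-.003)<.004)&(abs(W[:,0]-.464)<.2)&(abs(W[:,1]-.34)<.2)
im=T['im'];f=((im.min(-1)>190)).astype(np.uint8);f[:, :165]=0;f[:,260:]=0;f[310:]=0
f=cv2.morphologyEx(f,cv2.MORPH_OPEN,np.ones((5,5)));P=T['W'][f>0];P=P[np.isfinite(P[:,0])]
print('floor',rect(P),np.percentile(P[:,2],[2,50,98]))
E
python3 m2.py | sed '1,/----/d'
```

```text
top -0.068 172 minx [-0.0613 -0.0609 -0.0606] y [-0.0817 -0.0467] ztop 0.0523
top 0 101 minx [-0.0527 -0.0522 -0.0518] y [-0.0133  0.0204] ztop 0.0523
top 0.068 354 minx [-0.0817 -0.0811 -0.0796] y [0.0508 0.0886] ztop 0.0532
top rim 1374 (array([459.3, 328.9]), array([260.4, 150.3]), 5.4)
scene -0.068 283 minx [-0.0599 -0.0595 -0.0591] y [-0.0843 -0.0534] ztop 0.0514
scene 0 155 minx [-0.051  -0.0507 -0.0503] y [-0.0151  0.0154] ztop 0.0505
scene 0.068 406 minx [-0.0805 -0.0797 -0.0791] y [0.0488 0.0825] ztop 0.0522
scene rim 1099 (array([458.9, 346.4]), array([262.1, 193.2]), 5.8)
floor (array([453. , 326.8]), array([243.1, 146.2]), 5.0) [-0.00138842  0.0032449   0.06259259]
```

Both cameras agree: the jar tip is at rack x ≈ -81 mm, the middle jar's tip is at about -52 mm, and the basket rim measures 260×150 mm as specified. I'll hover over the pinch point and check with the wrist camera.

```bash
cat >> h.py <<'E'
from scipy.spatial.transform import Rotation as Ro
C=np.array([.5644,-.1193]);a=np.radians(-9.7);ex=np.array([np.cos(a),np.sin(a)]);ey=np.array([-ex[1],ex[0]])
def down(yaw,flip=False):  # tool y along (-sin,cos) of yaw
    y=np.array([-np.sin(yaw),np.cos(yaw),0])*(-1 if flip else 1); z=np.array([0,0,-1.]); return Ro.from_matrix(np.c_[np.cross(y,z),y,z]).as_quat()
def P(rx,ry,z): return list(C+rx*ex+ry*ey)+[z]
E
python3 - <<'E'
from h import *
p=P(-.0665,.0685,.13)
for f in(0,1): print(f,kin.inverse_kinematics(p,down(a,f)))
r.reach(p,down(a)); print(read_tool_pos(),read_joints(),read_time())
im,d,K,R,t=cam('wrist');save('w1',im);W=cloud(d,K,R,t).reshape(-1,3);W=W[np.isfinite(W[:,0])]
q=np.c_[(W[:,:2]-C)@ex,(W[:,:2]-C)@ey,W[:,2]]
for b in(0,.068):
    Q=q[(abs(q[:,1]-b)<.03)&(q[:,0]<-.042)&(q[:,0]>-.12)&(q[:,2]>.015)&(q[:,2]<.06)]
    if len(Q): print(b,len(Q),np.percentile(Q[:,0],[0,3]).round(4),np.percentile(Q[:,1],[1,99]).round(4),np.percentile(Q[:,2],97).round(4))
Q=q[abs(q[:,2]-.066)<.004]; print('roof',len(Q),np.percentile(Q[:,0],[.5,99]),np.percentile(Q[:,1],[.5,99.5]))
E
```

```text
0 [-8.22600689e-02  3.06421682e-01  1.96366188e+00 -4.44089210e-16
  8.71509089e-01 -1.48375946e+00]
1 [-8.22600689e-02  3.06421682e-01  1.96366188e+00 -4.44089210e-16
  8.71509089e-01  1.65783320e+00]
[ 0.51064596 -0.03998687  0.13011727] [-8.11500236e-02  3.06380642e-01  1.96337940e+00  1.45588253e-04
  8.71507531e-01 -1.48350727e+00] 2.775
0 1036 [-0.0522 -0.0518] [-0.013   0.0217] 0.0505
0.068 2946 [-0.0815 -0.081 ] [0.051  0.0899] 0.0521
roof 19664 [-0.04063435  0.05192134] [-0.09881378  0.21921322]
```

View pics/w1.png

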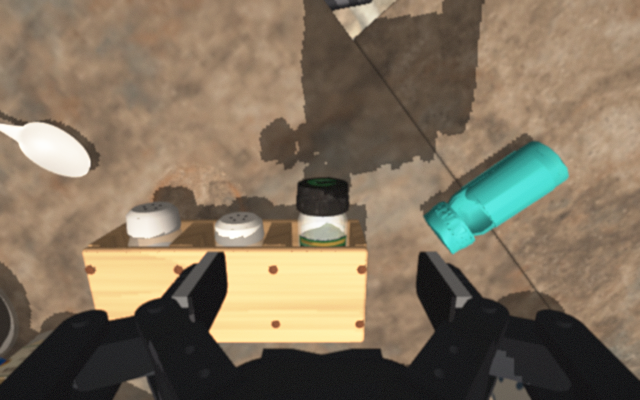

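The wrist view agrees: the dark cap is at (322,195), its tip at -81 mm, the jar's y at about 70 mm and the middle jar's tip at -52 mm. I'll descend with a guard, grip and draw.

Run:
```python
from h import *
r.line_to(P(-.067,.070,.13)); 
g=r.line_to(P(-.067,.070,.012),feed=.08,guard=6); print('guard',g,read_tool_pos(),read_contact_force())
if not g:
    eoat.close_gripper(); print(read_gripper_width(),read_gripper_force(),read_contact_force(),read_time())
    im,d,K,R,t=cam('scene');save('s2',im[190:330,300:500])
```

```text
guard False [ 0.51048598 -0.03904023  0.01242638] [-0.51407574  0.46860226  0.65079007]
0.039178470385652614 60.01765787601471 [-0.66224159  0.53070945  3.10398256] 5.1833
```

The grip closed at 39 mm, as it should. Now I draw the jar straight out.

Run:
```python
from h import *
r.line_to(P(-.067,.070,.0145),feed=.03)
g=r.line_to(P(-.165,.070,.0145),feed=.07,guard=15); print(g,read_tool_pos(),read_contact_force(),read_gripper_width())
if not g:
    r.line_to(P(-.165,.070,.14),feed=.15); r.wait(.2)
    print(read_gripper_width(),read_time(),read_contact_force())
im,d,K,R,t=cam('scene');save('s3',im)
```

```text
False [ 0.41406729 -0.02253931  0.01452633] [-0.06058622  0.42032893 -0.88478665] 0.039231756196393984
0.03890576108477628 8.2167 [ 0.07926431 -0.22974156 -1.41944016]
```

View pics/s3.png

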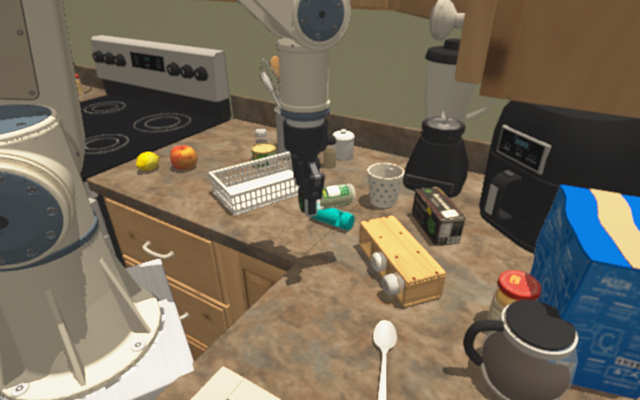

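The jar is out and held level at (335,193). Next: carry it to the basket and lower it.

Run:
```python
from h import *
b=np.radians(5.4);u=np.array([np.cos(b),np.sin(b)]);c=np.array([.4593,.3289])-.0385*u
r.line_to([*c,.14],rotation=down(b),feed=.15)
im,d,K,R,t=cam('wrist');save('w4',im)
W=cloud(d,K,R,t).reshape(-1,3);T=cam('top');save('t4',T[0])
W2=cloud(*T[1:]).reshape(-1,3)
for n,w in(('w',W),('t',W2)):
    w=w[np.isfinite(w[:,0])];m=(w[:,2]>.048)&(w[:,2]<.07)&(abs(w[:,0]-.464)<.17)&(abs(w[:,1]-.33)<.11)
    if m.sum()>10: print(n,m.sum(),cv2.minAreaRect((w[m][:,:2]*1000).astype(np.float32)))
r.wait(.2);print(read_time(),read_contact_force(),read_gripper_width(),read_tool_pos())
```

```text
w 7081 ((406.6414489746094, 324.4173583984375), (153.9895477294922, 149.66261291503906), 5.558948993682861)
t 867 ((459.4180908203125, 328.5205383300781), (260.5406188964844, 149.52467346191406), 5.496741771697998)
11.0333 [ 0.65672671  0.25358689 -0.83935116] 0.038777686815026136 [0.42102463 0.32516713 0.14003636]
```

View pics/w4.png

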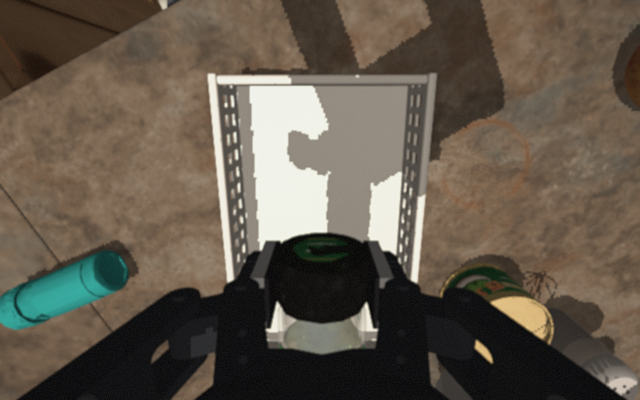

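The cap at (320,275) sits centred between the basket walls, with the long sides near columns 220 and 430. I'll lower it with a guard.

Run:
```python
from h import *
p=read_tool_pos();x,y=p[0],p[1]
g=r.line_to([x,y,.016],feed=.08,guard=8); print(g,read_tool_pos())
if not g:
    r.wait(.3)
    g=r.line_to([x,y,.003],feed=.01,guard=3); print(g,read_tool_pos(),read_contact_force(),read_gripper_force(),read_time())
```

```text
False [0.42130605 0.32539806 0.01644592]
True [0.42098705 0.32514301 0.00474669] [-0.44906959 -0.64932734  5.53028644] 61.0882231593132 14.0583
```

The jar touched the floor at TCP z = 4.7 mm; I expected about 4.4. Now release, retreat and check.

Run:
```python
from h import *
p=read_tool_pos()
eoat.release(); r.wait(.3); print(read_contact_force())
g=r.line_to([p[0],p[1],.20],feed=.08,guard=8); print(g,read_tool_pos(),read_contact_force())
r.line_to([p[0]-.05,p[1]-.2,.25]) if not g else None
r.wait(.3)
im,d,K,R,t=cam('top');im2,*S=cam('scene');print(read_time())
W=cloud(d,K,R,t).reshape(-1,3);W=W[np.isfinite(W[:,0])]
m=(W[:,2]>.048)&(W[:,2]<.07)&(abs(W[:,0]-.464)<.17)&(abs(W[:,1]-.33)<.11)
print(cv2.minAreaRect((W[m][:,:2]*1000).astype(np.float32)))
b=np.radians(5.4);u=np.array([np.cos(b),np.sin(b)]);v=np.array([-u[1],u[0]]);q=W[:,:2]-[.4593,.3289]
Q=np.c_[q@u,q@v,W[:,2]];Q=Q[(abs(Q[:,0])<.11)&(abs(Q[:,1])<.055)&(Q[:,2]>.02)&(Q[:,2]<.1)]
print(np.percentile(Q,[1,50,99],axis=0).round(4))
for s in(-1,1): k=Q[(Q[:,0]*s>.01)&(abs(Q[:,1]-np.median(Q[:,1]))<.006)];print(s,np.median(k[:,2]))
o=np.hstack([cv2.resize(im[160:320,150:270],(400,533)),cv2.resize(im2[130:230,180:350],(400,533))]);save('fin',o)
```

```text
[ 0.82308086 -0.55951771 -0.19571586]
False [0.42089139 0.32504787 0.1997341 ] [-0.06559622 -0.22248051  0.43604829]
19.45
((459.9796142578125, 329.1076354980469), (260.3059997558594, 150.42654418945312), 5.295931339263916)
[[-0.0518 -0.0203  0.0232]
 [-0.0006 -0.0044  0.0405]
 [ 0.0504  0.0178  0.0468]]
-1 0.04271104093124764
1 0.042207065101905264
```

View pics/fin.png

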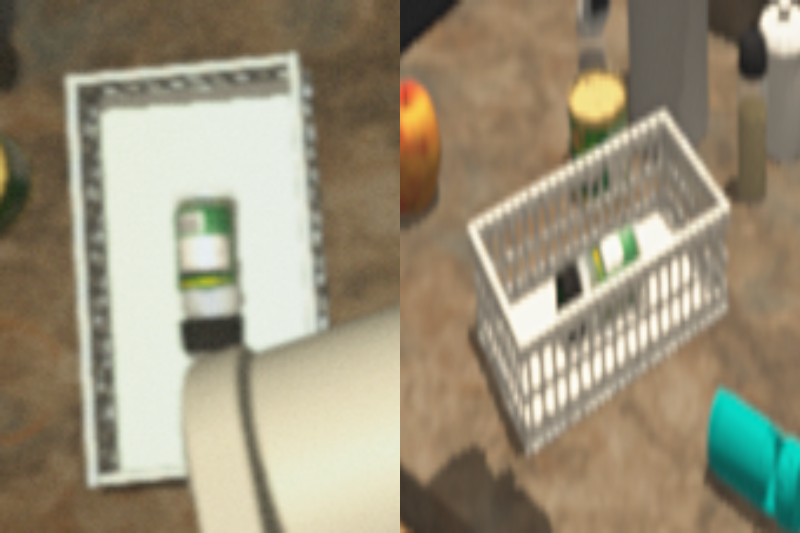

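The jar lies flat and centred in the basket. Its top is at 42 to 43 mm at both ends, the basket has not moved, and the arm is clear.

```bash
python3 -c "
from bench import *
print(job.sign_off())"
```

```text
the job is handed in; nothing more can be done
None
```

The long jar was drawn straight out of the rack, lowered onto the basket floor and released lying flat, and the job was handed in with about 19.5 s on the robot's clock; `job.sign_off()` reported no verdict.

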